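# Press home the lid of the small paint tub

## Robot

A 6-joint arm with a two-finger parallel gripper is mounted at the origin on the work surface. World frame = base frame: x ahead of the robot, y to its left, z up, the work surface at z = 0. Lengths are in m, angles in rad, forces in N, time in s.
With the tool pointing down it reaches from about 0.275 to 0.75 m from the base axis. Payload 10.2 kg.
Tool frame: the origin (TCP) lies midway between the tips of the shut fingers; the grasp point (between the pads) lies 19 mm behind it; z points along the fingers, y is the line along which they close (so a half turn about z gives the same grasp; the last joint's range is limited). The gripper opens to 85 mm and grips with 20 to 120 N. Pads are 22 mm wide; open, the fingers measure 114 mm over their backs; the gripper's body (76 mm by 85 mm) begins 54 mm behind the grasp point. The pads swing forward as they close: fully open they stand 13 mm farther back than shut.
Start: joints at [1.009, 0.313, 1.498, -0, 1.331, -0.223], TCP at [0.174, 0.495, 0.231] pointing down, gripper open.
Joint ranges: [-2.94, 2.94], [-0.97, 2.17], [0.19, 2.56], [-1.23, 4.37], [0.02, 3.11], [-2.88, 2.88]. Speed limits (rad/s): [2.39, 2.39, 3.01, 3.14, 3.14, 3.14].

## Interface

Orientations are given as [roll, pitch, yaw] about the fixed x, y, z axes, in that order (R = Rz(yaw) Ry(pitch) Rx(roll)).
In Python, from workcell import robot, eyes gives the robot as it stands. The module is installed in compiled form; this text tells all that it offers.
- The arm moves only by the tool servo_tool, never from a script. Its argument "moves" is a list that holds one entry, the list of rows, each a list of 7 numbers: the shift along the tool's x, y, z each as a share of 100 mm, from -1 to 1, then the turn, a rotation vector about the tool's x, y, z each as a share of pi/2 rad, from -1 to 1, then the gripper's target within -1 to 1 (fully open at 1, half-way at 0, shut at -1). In form: [[[dx, dy, dz, ax, ay, az, fingers], ...]]. A call has exactly 5 rows; each row is the pose to reach, as a shift and turn from the pose commanded when the call began, along the tool's axes at that moment; what a row does not reach only later rows make up. A row lasts 1/12 s, in which the tool goes at most 41.7 mm and 7.16 degrees, less where a joint would pass 70% of its speed; a pose out of reach is approached as far as the arm can. A call with a number of a shift or a turn outside -1 to 1 is refused whole. A call with a gripper value outside its range is refused whole. The fingers move at their own pace and stop on an object; "newtons" is the grip in N (left out, the last holds). Time passes only in rows, so rows that repeat a pose let the fingers close, or fill a call up. It gives the time, the measured TCP pose, the force, the opening and the grip force at its end, in the units of the state.
- robot.state(): the state, without advancing time (a new reading comes with each control period).
- eyes.camera(name): name is "side" or "top"; returns the picture (384x512x3 uint8, red, green, blue); there is no depth.
- eyes.camera_info(name): a dict with "fx", "fy", "cx", "cy" (pixels), "k1" (the pictures are not rectified: a ray, as slopes to the right and down, at radius r is drawn at 1 + k1 r^2 times it, then the intrinsics apply), "pose" (4x4, takes a point from camera to world coordinates). Camera axes: x right, y up, looking along -z (the intrinsics and any distortion apply to the point x, -y, -z); pixel columns grow to the right and rows downward; lengths in m; the calibration is good to about 2 mm. A picture is of the moment at which its call begins. camera_info takes no time and is no camera call.
- robot.finish_job(): hands the job in; it is judged then, once.
The state is a dict: "time_s": time; "q": joint angles; "qvel": joint speeds; "joint_efforts": joint torques, N m; "tool_pos": TCP position; "tool_rot": TCP orientation; "contact_force": force on the tool from outside, world axes, zero at the start; "wrist_torque": the same for the moment, N m; "opening": finger opening in m; "gripper_force": force on a finger pad.
Only numpy, scipy, OpenCV 4.12 (cv2) and the standard library are available. Lean on these libraries where they do the work, as an engineer would, in place of code of your own. Each camera call takes 0.05 s, during which the arm holds its last target. There are 200 camera calls.

## Task

The lids of the three paint tubs in the painter's tray are sitting loose. With your fingertips, gently press the lid of the smaller round tub straight down until it is fully home, without lifting, tipping or pushing the tub away, then withdraw. The larger round tub and the square tub are still in use: leave them and their loose lids, the brush can and the glass jar untouched.

Things in the scene. Friction and masses are not known exactly. Their poses are not given: they have to be found in the camera images.
- small_tub: The smaller of the two round paint tubs: 62 mm diameter. Plain white plastic with a black neck that shows as a dark gap under the loose lid, loose, about 0.3 kg; stands upright in the tray. Origin: centre of its underside, z up. Its shoulder, on which the lid seats, is 56 mm up; the white lid is 14 mm thick and as wide as the tub.
- small_lid_top (a point): Centre of the flat top face of the small round tub's lid; moves with the lid. It lies 78 mm above the tub's underside at joint value 0 and 70 mm when the lid is home.
- small_lid (a joint): Lid of the small round tub: slides straight down its tub's neck. Value in m: 0 = standing loose 8 mm proud of the tub's shoulder, 0.008 = fully home on the shoulder (a firm stop). Starts between 0 and 0.002. Takes about 5 N to push down anywhere on its way, stays where it is left, does not spring back.
- large_tub: The larger round paint tub: 92 mm diameter. Plain white plastic with a black neck that shows as a dark gap under the loose lid, loose, about 0.65 kg; stands upright in the tray. Origin: centre of its underside, z up. Its shoulder, on which the lid seats, is 72 mm up; the white lid is 14 mm thick and as wide as the tub.
- large_lid (a joint): Lid of the large round tub: slides straight down its tub's neck. Value in m: 0 = standing loose 8 mm proud of the tub's shoulder, 0.008 = fully home on the shoulder (a firm stop). Starts between 0 and 0.002. Takes about 5 N to push down anywhere on its way, stays where it is left, does not spring back.
- square_tub: The square paint tub: 66 mm by 66 mm. Plain white plastic with a black neck that shows as a dark gap under the loose lid, loose, about 0.38 kg; stands upright in the tray. Origin: centre of its underside, z up. Its shoulder, on which the lid seats, is 62 mm up; the white lid is 14 mm thick and as wide as the tub.
- square_lid (a joint): Lid of the square tub: slides straight down its tub's neck. Value in m: 0 = standing loose 8 mm proud of the tub's shoulder, 0.008 = fully home on the shoulder (a firm stop). Starts between 0 and 0.002. Takes about 5 N to push down anywhere on its way, stays where it is left, does not spring back.
- brush_can: Open aluminium can, 72 mm diameter, 90 mm high, with five brushes standing in it up to 180 mm above its underside; loose, in one end of the tray. Origin: centre of its underside.
- jar: Closed glass jar with a steel cap, 68 mm diameter, 100 mm high; loose, in the other end of the tray. Origin: centre of its underside.
- tray: Fixed open-topped wooden tray, 185 mm (its x) by 720 mm (its y), walls 12 mm thick and 45 mm high, floor 12 mm thick. Origin: centre of its underside, on the table. The three tubs stand in a row along its y, in any order, about 130 mm from centre to centre; the can and the jar stand at its two ends, either way round.
Mind the look-alikes: they are no part of the job. Leave any brown look-alike of the small_tub alone.

How it is judged:
On the way:
1. the fingers press the lid of the small round tub home (within 1.8 mm of its stop) (value of joint small_lid above 0.0062 m and contact force between the fingers and small_tub above 0.3 N).
At the end, for the whole second after the job is handed in: The small round tub's lid is within 1.8 mm of home; the tub is at rest, upright (0.05 rad), on the tray floor, within 25 mm of its start. The other lids are less than 3.5 mm down from highest; the other tubs, can and jar are upright within 8 mm of their starts (value of joint small_lid above 0.0062 m and value of joint each of large_lid, square_lid below 0.0035 m and z of small_tub in the frame of tray below 0.016 m and distance of small_tub from where it was at the start of the episode below 0.025 m and angle between each of small_tub, large_tub, square_tub, brush_can, jar's own z axis and vertical below 0.05 rad and linear speed of small_tub below 0.02 m/s and distance of each of large_tub, square_tub, brush_can, jar from where it was at the start of the episode below 0.008 m); the robot touches nothing.
It fails at once if the large round tub or the square tub, lids included, is touched by the robot (more than 0.5 N) or shifted (8 mm) (contact force between any of the fingers, the arm and large_tub above 0.5 N or distance of any of large_tub, square_tub from where it was at the start of the episode above 0.008 m or contact force between any of the fingers, the arm and square_tub above 0.5 N).
It fails at once if the brush can or the jar is touched by the robot (more than 0.5 N) or shifted (8 mm) (contact force between any of the fingers, the arm and brush_can above 0.5 N or distance of any of brush_can, jar from where it was at the start of the episode above 0.008 m or contact force between any of the fingers, the arm and jar above 0.5 N).
It fails at once if the small round tub is lifted (underside more than 6 mm off the tray floor) (z of small_tub in the frame of tray above 0.018 m).
It fails at once if the small round tub is tipped by more than 0.25 rad or shifted by more than 25 mm (angle between small_tub's own z axis and vertical above 0.25 rad or distance of small_tub from where it was at the start of the episode above 0.025 m).
It fails at once if the small round tub or its lid is pressed harder than 40 N (contact force between the fingers and small_tub above 40 N).
It also fails if it takes over 29 s, if anything falls off the work surface, if the arm or the gripper's body presses on something with over 40 N, if the wrist force passes 120 N, or if a joint passes its speed limit or range.

## Working session

There is one attempt and no reset: what is moved stays moved. The work goes in short steps, Python scripts to look and compute and a tool call to move; the robot and the scene stay as the last step left them, time stands still between calls to the robot, and variables do not carry over. Pictures are saved under pics/ and viewed, at most 10 in all, crops included, and the job is handed in when it is done.

Besides the shell and the picture viewer there is one more tool, called after "Emit:" by a JSON object that holds its "fn" and its "kwargs". servo_tool: Moves the arm, as the interface text tells. Shift numbers are shares of 100 mm and turn numbers shares of pi/2 rad, none past 1 either way. Its arguments: {"type":"object","properties":{"moves":{"type":"array","items":{"type":"array","items":{"type":"array","items":{"type":"number","minimum":-1,"maximum":1}}}},"newtons":{"type":"number"}},"required":["moves"]}

```bash
mkdir -p pics; python3 - <<'E'
from workcell import robot, eyes
import cv2
for n in("top","side"):
    im=eyes.camera(n); cv2.imwrite(f"pics/{n}0.png",im[:,:,::-1]); i=eyes.camera_info(n)
    print(n,{k:i[k] for k in i})
s=robot.state();print(s['time_s'],s['tool_pos'],s['tool_rot'],s['contact_force'],s['opening'])
E
```

```text
top {'fx': 414.5282546013534, 'fy': 414.5282546013534, 'cx': 257.34461692956467, 'cy': 193.29587977006625, 'k1': 0.004431178602810364, 'pose': array([[ 0.01136471,  0.99614319, -0.08700337,  0.41679341],
       [-0.99982234,  0.01001184, -0.01597024,  0.03585396],
       [-0.01503758,  0.08716941,  0.99608   ,  1.02118688],
       [ 0.        ,  0.        ,  0.        ,  1.        ]])}
side {'fx': 457.44782375854413, 'fy': 457.44782375854413, 'cx': 244.58609351140055, 'cy': 190.29274706674877, 'k1': -0.1604582534196231, 'pose': array([[ 9.96821856e-01,  4.02699592e-02, -6.87351292e-02,
         4.18454538e-01],
       [-7.96609177e-02,  4.97702599e-01, -8.63681805e-01,
        -9.87733934e-01],
       [-5.70778567e-04,  8.66412404e-01,  4.99328771e-01,
         6.55749906e-01],
       [ 0.00000000e+00,  0.00000000e+00,  0.00000000e+00,
         1.00000000e+00]])}
0.1 [0.1743625  0.49496258 0.23080333] [-3.14047322e+00 -2.70639141e-04  2.80281257e+00] [ 0.94052251 -0.63600423  0.09782831] 0.08536236712488846
```

View pics/top0.png

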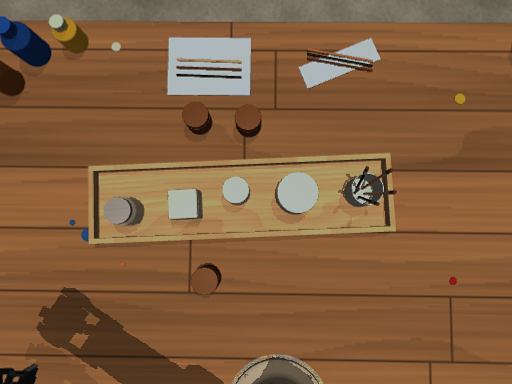

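View pics/side0.png

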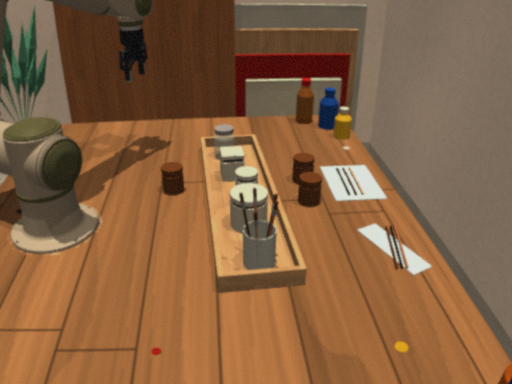

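The top view shows the tray with the jar at (121,211), square tub (184,204), small round tub (236,190), large tub (298,193) and brush can (365,190). There are three brown look-alikes outside the tray. The side view shows the same order. Next I'll measure the lids.

```bash
cat > h.py <<'E'
import numpy as np, cv2
from workcell import robot, eyes
def ray(n,u,v):
    i=eyes.camera_info(n); K=np.array([[i['fx'],0,i['cx']],[0,i['fy'],i['cy']],[0,0,1]])
    x,y=cv2.undistortPoints(np.array([[[u,v]]],float),K,np.array([i['k1'],0,0,0,0.]))[0,0]
    P=i['pose']; return P[:3,3],P[:3,:3]@np.array([x,-y,-1])
def on(n,u,v,z):
    o,d=ray(n,u,v); return o+d*(z-o[2])/d[2]
def white(n):
    h=cv2.cvtColor(eyes.camera(n),cv2.COLOR_RGB2HSV)
    return cv2.inRange(h,(0,0,150),(180,60,255))
E
python3 - <<'E'
from h import *
m=white("top")
for c in cv2.findContours(m,cv2.RETR_EXTERNAL,cv2.CHAIN_APPROX_NONE)[0]:
    (u,v),r=cv2.minEnclosingCircle(c); A=cv2.contourArea(c)
    if A>150 and 150<v<245:
        M=cv2.moments(c);u,v=M['m10']/A,M['m01']/A
        zz={0:.089}; p=on("top",u,v,.089); e=on("top",u+1,v,.089)
        print(np.round((u,v,r,A),1),p.round(4),'eqdiam mm',2e3*np.sqrt(A/np.pi)*np.linalg.norm(e-p), cv2.minAreaRect(c))
m=white("side")
for c in cv2.findContours(m,cv2.RETR_EXTERNAL,cv2.CHAIN_APPROX_NONE)[0]:
    A=cv2.contourArea(c)
    if A>40:
        M=cv2.moments(c);u,v=M['m10']/A,M['m01']/A
        if 200<u<300 and 110<v<290: print('side',np.round((u,v,A),1),cv2.boundingRect(c),on("side",u,v,.089).round(4))
im=eyes.camera("side")
cv2.imwrite("pics/s1.png",cv2.resize(im[135:255,195:305,::-1],None,fx=5,fy=5,interpolation=cv2.INTER_CUBIC))
# tray corners
for uv in((89,167),(91,243),(395,231),(389,154)): print(on("top",*uv,.045).round(3))
E
```

```text
[182.  203.5  19.5 761. ] [0.4733 0.2208 0.089 ] eqdiam mm 70.48440417861707 ((182.0, 203.5), (29.0, 28.0), 90.0)
[235.1 189.4  13.3 515. ] [0.5065 0.1011 0.089 ] eqdiam mm 57.95459130450829 ((235.0, 189.5), (25.0, 26.0), 90.0)
[ 297.6  192.1   20.4 1241. ] [ 0.5019 -0.0399  0.089 ] eqdiam mm 89.49837861209078 ((298.0, 192.0), (40.0, 40.0), 90.0)
side [248.1 191.6 414.5] (231, 183, 36, 20) [ 0.5047 -0.0145  0.089 ]
side [245.4 171.4 161.5] (235, 166, 22, 11) [0.5067 0.0935 0.089 ]
side [231.1 151.2 175. ] (220, 146, 24, 11) [0.4754 0.2237 0.089 ]
side [223.3 127.6  62. ] (216, 125, 17, 6) [0.4599 0.4076 0.089 ]
[0.561 0.455 0.045]
[0.381 0.441 0.045]
[ 0.417 -0.271  0.045]
[ 0.599 -0.26   0.045]
```

View pics/s1.png

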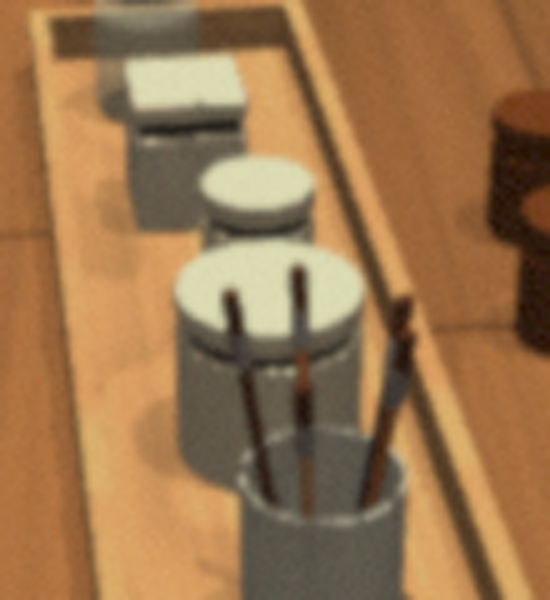

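Side crop: the small lid sits at crop (257,184), with its dark neck gap visible just behind the large tub. Both views put the lid centre near (0.506, 0.098). I'm moving above it with the fingers shut. In the tool frame that is about -444 mm in x and -262 mm in y.

Emit:
{"fn": "servo_tool", "kwargs": {"moves": [[[-0.15,-0.09,0,0,0,0,-1],[-0.35,-0.21,0,0,0,0,-1],[-0.55,-0.33,0,0,0,0,-1],[-0.75,-0.44,0,0,0,0,-1],[-0.95,-0.56,0,0,0,0,-1]]], "newtons": 30}}

```text
time_s: 0.67
tool_pos: [0.246, 0.4099, 0.2312]
tool_rot: [-3.142, -0.0, 2.803]
contact_force: [0.5, 0.3, -0.1]
opening: 0.0255
gripper_force: 0.0
```

Emit:
{"fn": "servo_tool", "kwargs": {"moves": [[[-0.2,-0.12,0,0,0,0,-1],[-0.4,-0.24,0,0,0,0,-1],[-0.6,-0.36,0,0,0,0,-1],[-0.8,-0.47,0,0,0,0,-1],[-1.0,-0.59,0,0,0,0,-1]]]}}

```text
time_s: 1.08
tool_pos: [0.3208, 0.321, 0.2313]
tool_rot: [3.142, -0.0, 2.803]
contact_force: [-0.0, 0.4, -0.3]
opening: 0.0001
gripper_force: 0.0
```

Emit:
{"fn": "servo_tool", "kwargs": {"moves": [[[-0.2,-0.12,0,0,0,0,-1],[-0.4,-0.24,0,0,0,0,-1],[-0.6,-0.36,0,0,0,0,-1],[-0.8,-0.47,0,0,0,0,-1],[-1.0,-0.59,0,0,0,0,-1]]]}}

```text
time_s: 1.5
tool_pos: [0.3955, 0.2321, 0.2313]
tool_rot: [3.142, 0.0, 2.803]
contact_force: [0.9, 0.3, 0.5]
opening: 0.0002
gripper_force: 0.0
```

Emit:
{"fn": "servo_tool", "kwargs": {"moves": [[[-0.2,-0.12,0,0,0,0,-1],[-0.4,-0.24,0,0,0,0,-1],[-0.6,-0.36,0,0,0,0,-1],[-0.8,-0.47,0,0,0,0,-1],[-1.0,-0.59,0,0,0,0,-1]]]}}

```text
time_s: 1.92
tool_pos: [0.4702, 0.1432, 0.2313]
tool_rot: [3.142, -0.0, 2.803]
contact_force: [0.6, 0.8, 0.3]
opening: -0.0
gripper_force: 0.0
```

Emit:
{"fn": "servo_tool", "kwargs": {"moves": [[[-0.2,-0.12,0,0,0,0,-1],[-0.36,-0.22,0.1,0,0,0,-1],[-0.46,-0.28,0.3,0,0,0,-1],[-0.46,-0.28,0.5,0,0,0,-1],[-0.46,-0.28,0.6,0,0,0,-1]]]}}

```text
time_s: 2.33
tool_pos: [0.503, 0.1019, 0.169]
tool_rot: [-3.141, -0.003, 2.802]
contact_force: [-0.9, 0.7, -0.1]
opening: -0.0002
gripper_force: 0.0
```

Emit:
{"fn": "servo_tool", "kwargs": {"moves": [[[0,0,0.15,0,0,0,-1],[0,0,0.3,0,0,0,-1],[0,0,0.45,0,0,0,-1],[0,0,0.5,0,0,0,-1],[0,0,0.5,0,0,0,-1]]]}}

```text
time_s: 2.75
tool_pos: [0.5031, 0.1027, 0.1206]
tool_rot: [-3.141, -0.002, 2.803]
contact_force: [0.9, 0.1, 0.4]
opening: -0.0001
gripper_force: 0.0
```

```bash
python3 - <<'E'
from h import *
s=robot.state();print(s['time_s'],s['tool_pos'],s['contact_force'])
a=eyes.camera("top")[150:240,150:340,::-1];b=eyes.camera("side")[100:220,185:315,::-1]
cv2.imwrite("pics/c.png",np.hstack([cv2.resize(a,None,fx=400/190,fy=400/190,interpolation=2),cv2.resize(cv2.copyMakeBorder(b,0,0,0,0,0),None,fx=3,fy=190/120*1.0*(int(90*400/190)/190),interpolation=2)]) if 0 else cv2.vconcat([cv2.resize(a,(570,270),interpolation=2),cv2.resize(b[:,10:124],(342,324)if 0 else (570,330)[:2] if 0 else (285,300),interpolation=2).copy() if 0 else cv2.copyMakeBorder(cv2.resize(b,(325,300),interpolation=2),0,0,0,245,cv2.BORDER_CONSTANT)]))
E
```

```text
2.75 [0.5031244  0.10269768 0.12061678] [0.86336487 0.14988869 0.37506344]
```

View pics/c.png

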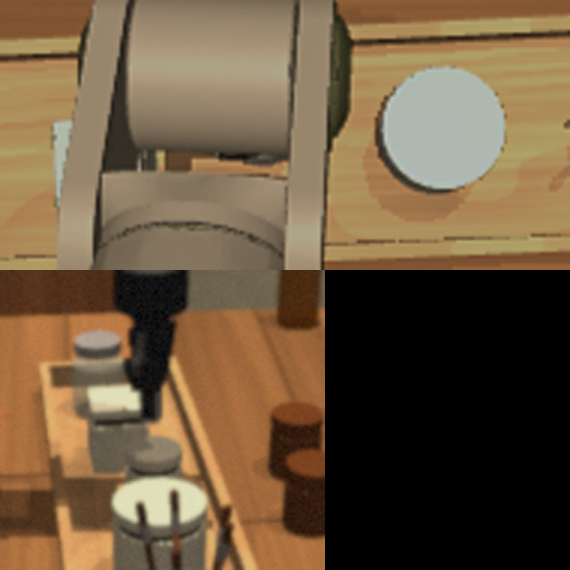

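The side crop shows the fingertip at (150,415), just above the small lid at (153,455), and clear of its neighbours. I'll make a small centring correction and then descend slowly.

Emit:
{"fn": "servo_tool", "kwargs": {"moves": [[[-0.02,-0.02,0.05,0,0,0,-1],[-0.04,-0.03,0.12,0,0,0,-1],[-0.04,-0.03,0.18,0,0,0,-1],[-0.04,-0.03,0.23,0,0,0,-1],[-0.04,-0.03,0.25,0,0,0,-1]]]}}

```text
time_s: 3.27
tool_pos: [0.5061, 0.0982, 0.0953]
tool_rot: [-3.141, -0.001, 2.803]
contact_force: [1.1, -0.4, -1.1]
opening: 0.0001
gripper_force: 0.0
```

Emit:
{"fn": "servo_tool", "kwargs": {"moves": [[[0,0,0.01,0,0,0,-1],[0,0,0.02,0,0,0,-1],[0,0,0.03,0,0,0,-1],[0,0,0.04,0,0,0,-1],[0,0,0.04,0,0,0,-1]]]}}

```text
time_s: 3.68
tool_pos: [0.5065, 0.0983, 0.0923]
tool_rot: [3.142, 0.0, 2.803]
contact_force: [-0.6, -0.1, -0.3]
opening: -0.0
gripper_force: 0.0
```

Emit:
{"fn": "servo_tool", "kwargs": {"moves": [[[0,0,0.01,0,0,0,-1],[0,0,0.02,0,0,0,-1],[0,0,0.03,0,0,0,-1],[0,0,0.03,0,0,0,-1],[0,0,0.03,0,0,0,-1]]]}}

```text
time_s: 4.1
tool_pos: [0.5065, 0.0983, 0.0893]
tool_rot: [3.142, 0.0, 2.803]
contact_force: [0.2, -0.6, -0.1]
opening: -0.0001
gripper_force: 0.0
```

Emit:
{"fn": "servo_tool", "kwargs": {"moves": [[[0,0,0.01,0,0,0,-1],[0,0,0.02,0,0,0,-1],[0,0,0.03,0,0,0,-1],[0,0,0.03,0,0,0,-1],[0,0,0.03,0,0,0,-1]]]}}

```text
time_s: 4.52
tool_pos: [0.5065, 0.0983, 0.0864]
tool_rot: [3.142, 0.0, 2.803]
contact_force: [-0.3, 0.1, 3.2]
opening: -0.0002
gripper_force: 1.7
```

Emit:
{"fn": "servo_tool", "kwargs": {"moves": [[[0,0,0.005,0,0,0,-1],[0,0,0.01,0,0,0,-1],[0,0,0.015,0,0,0,-1],[0,0,0.02,0,0,0,-1],[0,0,0.02,0,0,0,-1]]]}}

```text
time_s: 4.93
tool_pos: [0.5065, 0.0983, 0.0842]
tool_rot: [3.142, 0.0, 2.803]
contact_force: [-0.3, -1.0, 3.5]
opening: 0.0
gripper_force: 1.9
```

Contact, with the lid sliding at about 4–5 N. I'll go on in 1 mm steps until it reaches the stop.

Emit:
{"fn": "servo_tool", "kwargs": {"moves": [[[0,0,0.004,0,0,0,-1],[0,0,0.008,0,0,0,-1],[0,0,0.012,0,0,0,-1],[0,0,0.012,0,0,0,-1],[0,0,0.012,0,0,0,-1]]]}}

```text
time_s: 5.35
tool_pos: [0.5065, 0.0983, 0.083]
tool_rot: [3.142, 0.0, 2.803]
contact_force: [-0.4, 0.7, 3.0]
opening: 0.0003
gripper_force: 1.8
```

Emit:
{"fn": "servo_tool", "kwargs": {"moves": [[[0,0,0.002,0,0,0,-1],[0,0,0.004,0,0,0,-1],[0,0,0.006,0,0,0,-1],[0,0,0.006,0,0,0,-1],[0,0,0.006,0,0,0,-1]]]}}

```text
time_s: 5.77
tool_pos: [0.5065, 0.0983, 0.0825]
tool_rot: [3.142, 0.0, 2.803]
contact_force: [-0.1, 0.4, 4.8]
opening: 0.0
gripper_force: 2.2
```

Emit:
{"fn": "servo_tool", "kwargs": {"moves": [[[0,0,0.002,0,0,0,-1],[0,0,0.004,0,0,0,-1],[0,0,0.006,0,0,0,-1],[0,0,0.006,0,0,0,-1],[0,0,0.006,0,0,0,-1]]]}}

```text
time_s: 6.18
tool_pos: [0.5065, 0.0983, 0.082]
tool_rot: [3.142, 0.0, 2.803]
contact_force: [-2.0, -0.8, 6.0]
opening: -0.0002
gripper_force: 3.1
```

Emit:
{"fn": "servo_tool", "kwargs": {"moves": [[[0,0,0.001,0,0,0,-1],[0,0,0.002,0,0,0,-1],[0,0,0.003,0,0,0,-1],[0,0,0.004,0,0,0,-1],[0,0,0.004,0,0,0,-1]]]}}

```text
time_s: 6.6
tool_pos: [0.5065, 0.0983, 0.082]
tool_rot: [3.142, 0.0, 2.803]
contact_force: [-2.6, 0.3, 9.8]
opening: 0.0001
gripper_force: 5.0
```

The tool stays at 0.0820, which is the expected home height, while the force rises to 10 N, so the lid is on its stop. I'll withdraw straight up and then move clear for a check.

Emit:
{"fn": "servo_tool", "kwargs": {"moves": [[[0,0,-0.02,0,0,0,-1],[0,0,-0.1,0,0,0,-1],[0,0,-0.3,0,0,0,-1],[0,0,-0.6,0,0,0,-1],[0,0,-0.9,0,0,0,-1]]]}}

```text
time_s: 7.02
tool_pos: [0.5058, 0.0983, 0.1723]
tool_rot: [-3.141, -0.002, 2.803]
contact_force: [0.7, -0.1, 0.3]
opening: 0.0003
gripper_force: 0.0
```

Emit:
{"fn": "servo_tool", "kwargs": {"moves": [[[0,0,-0.2,0,0,0,-1],[0,0,-0.4,0,0,0,-1],[0,0,-0.6,0,0,0,-1],[0.2,0.12,-0.6,0,0,0,-1],[0.4,0.24,-0.6,0,0,0,-1]]]}}

```text
time_s: 7.43
tool_pos: [0.4768, 0.1341, 0.2325]
tool_rot: [3.141, 0.002, 2.801]
contact_force: [0.3, 0.5, -0.4]
opening: 0.0003
gripper_force: 0.0
```

Emit:
{"fn": "servo_tool", "kwargs": {"moves": [[[0.2,0.12,0,0,0,0,-1],[0.4,0.24,0,0,0,0,-1],[0.6,0.36,0,0,0,0,-1],[0.8,0.47,0,0,0,0,-1],[1.0,0.59,0,0,0,0,-1]]]}}

```text
time_s: 7.85
tool_pos: [0.401, 0.2237, 0.2316]
tool_rot: [-3.141, -0.0, 2.803]
contact_force: [-0.3, 0.0, -0.6]
opening: 0.0
gripper_force: 0.0
```

Emit:
{"fn": "servo_tool", "kwargs": {"moves": [[[0.2,0.12,0,0,0,0,-1],[0.4,0.24,0,0,0,0,-1],[0.6,0.36,0,0,0,0,-1],[0.8,0.47,0,0,0,0,-1],[0.8,0.47,0,0,0,0,-1]]]}}

```text
time_s: 8.27
tool_pos: [0.3399, 0.2959, 0.2317]
tool_rot: [3.141, -0.001, 2.806]
contact_force: [0.6, -0.7, 1.5]
opening: 0.0001
gripper_force: 0.0
```

```bash
python3 - <<'E'
from h import *
print(robot.state()['time_s'])
im=eyes.camera("side")
cv2.imwrite("pics/s2.png",cv2.resize(im[135:255,195:305,::-1],None,fx=5,fy=5,interpolation=cv2.INTER_CUBIC))
for n in("top","side"):
  for c in cv2.findContours(white(n),cv2.RETR_EXTERNAL,cv2.CHAIN_APPROX_NONE)[0]:
    A=cv2.contourArea(c)
    if A>100:
        M=cv2.moments(c);u,v=M['m10']/A,M['m01']/A
        if 150<u<320 and 140<v<240: print(n,np.round((u,v,A),1))
E
```

```text
8.2667
top [182.  203.5 763. ]
top [235.4 189.7 508.5]
top [ 297.6  192.1 1245.5]
side [248.2 191.6 417. ]
side [245.5 173.7 166.5]
side [231.2 151.3 174. ]
```

View pics/s2.png

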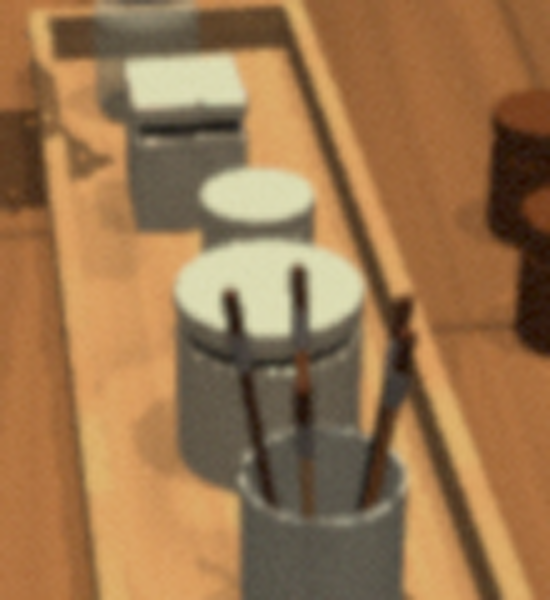

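The small lid now sits about 2.3 px lower, at crop (257,195), and its dark gap has closed. The square tub, large tub and their lids haven't moved.

```bash
python3 -c "
from workcell import robot
print(robot.finish_job())"
```

```text
the job is handed in; nothing more can be done
None
```

I pressed the small round tub's lid down to its stop, with about 10 N at the end, and withdrew; the camera check showed the other tubs and their lids unmoved, and I handed the job in at about 8 s.

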